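# Tip the offcut onto the bench hook and hold it for the saw

## Task

A pine offcut stands on end on the bench hook; get it ready for sawing with your fingertips alone, without gripping or lifting it. Push it near its top so that it topples over towards the stop block and lies along the fence on the bed, then push it flat against the fence and slide it along until its end butts against the stop block. Finish while holding it there, pressing it firmly against the fence, and leave the other things on the bench alone.

Things in the scene. Friction and masses are not known exactly. Their poses are not given: they have to be found in the camera images.
- bench_hook: Bench hook (sawing board), fixed over the front edge of the bench: plywood bed 310 mm deep (x), 320 mm wide (y), 18 mm thick, with a cleat over the bench edge. Origin at the centre of the bed's underside, at bench height; x points away from the robot, y left, z up. The bed's top is at z = 18 mm. A dark saw kerf crosses it at y = +40 mm.
- fence: Pale wooden fence along the far side of the bed, fixed: 34 mm thick, 320 mm long, 36 mm high above the bed. Origin at the foot of its working face (towards the robot), at mid length, at the height of the bed's top; axes as the bench hook's, so the fence lies at x > 0 and the bed at x < 0. A 3 mm saw slot cuts it at y = +40 mm.
- stop_block: Dark hardwood stop straddling the fence near its left end, fixed. In front of the fence it reaches 47 mm towards the robot, is 30 mm wide, its top 49 mm above the bed. Origin at the foot of its working face (the right-hand one, looking to -y), where it meets the fence's face, at the height of the bed's top; axes as the bench hook's, the block lies at y > 0.
- offcut: Loose pine offcut 44 x 140 x 38 mm, about 0.1 kg, standing on end on the bed's right part, turned up to 10 deg, its middle 60 to 100 mm in front of the fence. Origin at the centre of the 44 x 140 mm face that looks to the stop block at the start; own x across its 44 mm width, y along its length (up at the start), z into its 38 mm thickness. Toppled to the stop's side it lies 38 mm high, own z up.
- offcut_centre (a point): The middle of the offcut (70 mm from either end, 22 mm from its narrow faces, 19 mm from its wide faces); axes as the offcut's.
- tape_measure: Bystander: green tape measure 40 x 84 x 65 mm (z), standing on the bench left of the bench hook. Origin at the centre of its underside.
- carpenter_pencil: Bystander: green pencil 136 mm long, 7 mm thick, lying on the bench beyond the fence. Origin at the centre of its underside.
- speed_square: Bystander: grey triangular square 176 x 178 x 18 mm, lying on the bench right of the bench hook. Origin at the centre of its underside.
- sanding_block: Bystander: pale yellow sanding block 65 x 100 x 32 mm, lying on the bench beyond the fence. Origin at the centre of its underside.
There are look-alikes about, which are no part of the job. What is shaped like the offcut but purple or turquoise is not meant.

How it is judged:
On the way:
1. the offcut has toppled towards the stop block, onto the face that looked that way, and lies flat on the bed roughly along the fence, its whole length between the bed's right edge and the stop block (angle between offcut_centre's own y axis and vertical between 1.5 and 1.64 rad and angle between offcut_centre's own z axis and vertical below 0.3 rad and angle between the y axis of offcut and the y axis of bench_hook, either way round below 0.45 rad and z of offcut_centre in the frame of fence below 0.025 m and y of offcut_centre in the frame of bench_hook above -0.085 m and y of offcut_centre in the frame of stop_block below -0.066 m and x of offcut_centre in the frame of fence above -0.15 m and linear speed of offcut below 0.1 m/s), for 0.1 s.
At the end, for the whole second after the job is handed in: The offcut lies on the bed with its long side against the fence (parallel within 3 degrees, gap at its middle at most 3.5 mm) and its end within about 4 mm of the stop block, at rest, while the fingers press it against the fence with more than 1.5 N (x of offcut_centre in the frame of fence above -0.0255 m and z of offcut_centre in the frame of fence below 0.025 m and angle between the y axis of offcut and the y axis of bench_hook, either way round below 0.05 rad and y of offcut_centre in the frame of stop_block above -0.0745 m and contact force between offcut and fence above 1.5 N and contact force between the fingers and offcut above 1.5 N and linear speed of offcut below 0.01 m/s); the arm keeps its last pose, push and grip.
It fails at once if the offcut is lifted or carried (z of offcut_centre in the frame of fence above 0.09 m or (angle between offcut_centre's own y axis and vertical between 1.4 and 1.74 rad and z of offcut_centre in the frame of fence above 0.048 m)).
It fails at once if the offcut falls off the bench hook (z of offcut_centre in the frame of fence below 0.012 m).
It fails at once if a bystander is moved (distance of any of tape_measure, carpenter_pencil, speed_square, sanding_block from where it was at the start of the episode above 0.02 m).
It also fails if it takes over 58 s, if anything falls off the work surface, if the arm or the gripper's body presses on something with over 40 N, if the wrist force passes 120 N, or if a joint passes its speed limit or range.

## Robot

A 6-joint arm with a two-finger parallel gripper is mounted at the origin on a cart in front of the work surface, level with it; the furniture and walls round the work are solid. World frame = base frame: x ahead of the robot, y to its left, z up, the work surface at z = 0. Lengths are in m, angles in rad, forces in N, time in s.
With the tool pointing down it reaches from about 0.35 to 0.725 m from the base axis. Payload 6 kg.
Tool frame: the origin (TCP) lies at the very end of the fingers, on their centre line; the grasp point (between the pads) lies 19 mm behind it; z points along the fingers, y is the line along which they close (so a half turn about z gives the same grasp; the last joint's range is limited). The gripper opens to 85 mm and grips with 20 to 120 N. Pads are 22 mm wide; open, the fingers measure 114 mm over their backs; the gripper's body (76 mm by 85 mm) begins 54 mm behind the grasp point. The pads swing forward as they close: fully open they stand 13 mm farther back than shut.
Start: joints at [-0.777, 0.04, 0.085, 0, -1.615, -0.334], TCP at [0.266, -0.538, 0.231] pointing down, gripper open.
Joint ranges: [-2.56, 2.56], [-1.29, 2.01], [-1.08, 1.49], [-3.29, 1.98], [-2.81, -0.18], [-2.99, 2.99]. Speed limits (rad/s): [2.57, 2.57, 3.01, 3.14, 3.14, 3.14].

## Interface

Orientations are given as a rotation vector (axis times angle).
In Python, from workcell import sensors, camera, workorder, regions_of, spot_point gives the robot as it stands.
- The arm moves only by the tool carry_out, never from a script. Its argument "moves" is a list that holds one entry, the list of rows, each a list of 4 numbers: the shift along the tool's x, y, z in m, then the turn about the tool's z in rad. In form: [[[dx, dy, dz, turn], ...]]. A call has 1 to 10 rows; each row is the pose to reach, as a shift and turn from the pose commanded when the call began, along the tool's axes at that moment; what a row does not reach only later rows make up. A row lasts 1/10 s, in which the tool goes at most 50 mm and 8.59 degrees, less where a joint would pass 70% of its speed; a pose out of reach is approached as far as the arm can. A call with a gripper value outside its range is refused whole. "hand" is the opening, from 0 (shut) to 1 (fully open), set as the call begins (left out, the last holds). The fingers move at their own pace and stop on an object; "force" is the grip in N (left out, the last holds). Time passes only in rows, so rows that repeat a pose let the fingers close. It gives the time, the measured TCP pose, the force, the opening and the grip force at its end, in the units of the state.
- sensors.get_state(): the state, without advancing time (a new reading comes with each control period).
- camera(name): name is "scene" or "top" or "wrist"; returns a dict with "img" (384x512x3 uint8, red, green, blue), "range_z" (384x512 float32, m along the optical axis (not along the pixel's ray), 0 where there is no reading), "intrinsics" (3x3 intrinsics, pixels), "R" (3x3) and "t" (3): a world point X has camera coordinates R X + t. Camera axes: x right, y down, z forward; pixel columns grow to the right and rows downward; lengths in m; the calibration is good to about 2 mm. The wrist camera is an equidistant fisheye: a pixel r from the principal point sees the ray r / f radians off the axis. A picture is of the moment at which its call begins.
- workorder.finish_job(): hands the job in; it is judged then, once.
Trained networks look in the newest picture that a camera, given by its name, has taken for a name from the list of things; names that differ only in an ending like _2 or _b are one class to them, and where a whole thing is asked for, a point or a joint stands for the part that bears it (a point fixed in the world has none). Each returns a list of dicts, best first, with "p" (0 to 1); they miss things now and then, are a little off and sometimes report something else, mostly with a low value. They report only what shows in the picture. A call takes as long as a camera call. They do not tell look-alikes from the thing itself.
- regions_of(camera, query): "region" (384x512 bool, what is visible of it) and "uv" ([column, row] in pixels, amid what is visible of it).
- spot_point(camera, query): "uv" ([column, row] in pixels: a listed point, or the origin of a listed thing).
The state is a dict: "t": time; "joint_positions": joint angles; "qvel": joint speeds; "joint_efforts": joint torques, N m; "ee_pos": TCP position; "tool_rot": TCP orientation; "ft_force": force on the tool from outside, world axes, zero at the start; "ft_torque": the same for the moment, N m; "width": finger opening in m; "gripper_force": force on a finger pad.
Only numpy, scipy, OpenCV 4.12 (cv2) and the standard library are available. Lean on these libraries where they do the work, as an engineer would, in place of code of your own. Each camera call takes 0.05 s, during which the arm holds its last target. There are 200 camera calls.

## Working session

There is one attempt and no reset: what is moved stays moved. The work goes in short steps, Python scripts to look and compute and a tool call to move; the robot and the scene stay as the last step left them, time stands still between calls to the robot, and variables do not carry over. Pictures are saved under pics/ and viewed, at most 10 in all, crops included, and the job is handed in when it is done.

Besides the shell and the picture viewer there is one more tool, called in YAML: its name, and indented under it one key for each argument. carry_out: Moves the arm, as the interface text tells. Its arguments: {"type":"object","properties":{"moves":{"type":"array"},"hand":{"type":"number"},"force":{"type":"number"}},"required":["moves"]}

```bash
mkdir -p pics
cat > h.py <<'E'
import numpy as np, cv2
from workcell import sensors, camera, workorder, regions_of, spot_point
def cloud(c):
    K,R,t=np.array(c["intrinsics"]),np.array(c["R"]),np.array(c["t"]); z=c["range_z"]
    v,u=np.mgrid[:384,:512]
    P=np.stack([(u-K[0,2])/K[0,0]*z,(v-K[1,2])/K[1,1]*z,z],-1)
    W=(P-t)@R
    W[z<=0]=np.nan
    return W
E
python3 - <<'E'
from h import *
s=sensors.get_state();print(s["t"],s["ee_pos"],s["tool_rot"],s["ft_force"],s["width"])
ims=[]
for n in("scene","top"):
    c=camera(n);W=cloud(c);np.save(n+".npy",W);ims.append(c["img"])
    for q in("offcut","fence","stop_block","bench_hook","speed_square"):
        for r in regions_of(n,q)[:3]:
            P=W[r["region"]];P=P[~np.isnan(P[:,0])]
            print(n,q,round(r["p"],2),np.round(r["uv"]),r["region"].sum(),np.round(np.percentile(P,[3,50,97],axis=0),3).tolist() if len(P) else '', np.median(c["img"][r["region"]],0))
    for q in("fence","stop_block","offcut"):
        for r in spot_point(n,q)[:2]:
            u=np.round(r["uv"]).astype(int);print(n,"pt",q,round(r["p"],2),u,np.round(W[u[1],u[0]],3))
cv2.imwrite("pics/a.png",cv2.resize(np.vstack(ims)[:,:,::-1],(450,675))[:, :])
for n,i in zip("st",ims): cv2.imwrite(f"pics/{n}.png",i[:,:,::-1])
E
```

```text
0.0 [ 0.26618153 -0.53735734  0.23028042] [ 7.15839341e-01 -3.05840041e+00 -2.65619411e-03] [-0.62798472 -0.21850088 -0.20825133] 0.08549323553689711
scene offcut 0.78 [321. 229.] 392 [[0.541, -0.285, 0.017], [0.555, -0.267, 0.1], [0.579, -0.245, 0.144]] [62. 28. 80.]
scene offcut 0.7 [250. 201.] 493 [[0.457, -0.025, 0.019], [0.469, -0.017, 0.1], [0.514, 0.047, 0.162]] [82. 66. 47.]
scene offcut 0.68 [286. 213.] 420 [[0.528, -0.149, 0.013], [0.536, -0.139, 0.09], [0.562, -0.107, 0.144]] [23. 84. 81.]
scene fence 0.94 [263. 202.] 450 [[0.543, -0.062, 0.021], [0.551, 0.007, 0.053], [0.579, 0.18, 0.06]] [226. 182. 128.]
scene stop_block 0.44 [251. 203.] 459 [[0.457, -0.025, 0.024], [0.468, -0.018, 0.105], [0.505, 0.011, 0.162]] [81. 65. 47.]
scene bench_hook 0.97 [218. 218.] 5690 [[0.222, -0.062, -0.003], [0.367, 0.077, 0.02], [0.557, 0.242, 0.055]] [254. 246. 203.]
scene speed_square 0.59 [276. 256.] 817 [[0.356, -0.282, 0.002], [0.426, -0.189, 0.007], [0.469, -0.093, 0.021]] [253. 253. 251.]
scene pt fence 0.92 [244 197] [ 0.456 -0.001  0.14 ]
scene pt stop_block 0.51 [224 184] [0.541
[... 481 characters left out ...]

top fence 0.59 [238. 194.] 1020 [[0.546, -0.053, 0.031], [0.561, 0.078, 0.053], [0.578, 0.214, 0.059]] [236. 211. 153.]
top stop_block 0.7 [186. 198.] 349 [[0.5, 0.22, 0.028], [0.545, 0.233, 0.066], [0.609, 0.248, 0.072]] [126.  75.  50.]
top bench_hook 0.74 [232. 250.] 10551 [[0.232, -0.054, 0.013], [0.391, 0.095, 0.018], [0.567, 0.245, 0.055]] [237. 224. 170.]
top speed_square 0.55 [315. 237.] 1459 [[0.357, -0.288, -0.002], [0.429, -0.186, 0.004], [0.474, -0.089, 0.018]] [236. 234. 236.]
top pt fence 0.82 [233 200] [0.546 0.09  0.016]
top pt stop_block 0.79 [194 195] [0.556 0.214 0.05 ]
top pt offcut 0.86 [388 251] [ 0.392 -0.377  0.139]
top pt offcut 0.84 [302 192] [ 0.562 -0.125  0.135]
```

View pics/s.png

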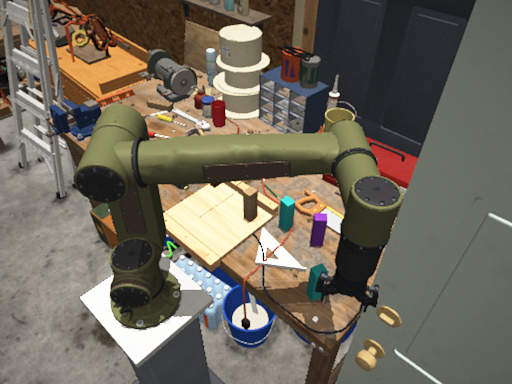

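View pics/t.png

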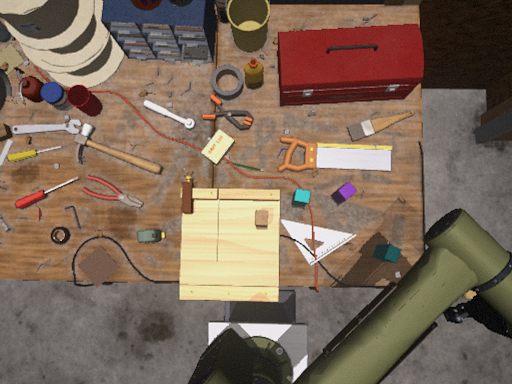

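Run:
```python
from h import *
W=np.load("top.npy")
def sel(x,y,z): 
    with np.errstate(invalid='ignore'):
        m=(W[...,0]>x[0])&(W[...,0]<x[1])&(W[...,1]>y[0])&(W[...,1]<y[1])&(W[...,2]>z[0])&(W[...,2]<z[1])
    return W[m]
P=sel((.4,.54),(-.06,.06),(.15,.17));print("offcut",len(P),P.mean(0),cv2.minAreaRect(P[:,:2].astype(np.float32)))
P=sel((.45,.62),(-.1,.2),(.049,.058));print("fence",len(P),cv2.minAreaRect(P[:,:2].astype(np.float32)))
P=sel((.45,.62),(.18,.27),(.062,.072));print("stop",len(P),cv2.minAreaRect(P[:,:2].astype(np.float32)))
P=sel((.2,.53),(-.1,.3),(.012,.024));print("bed",len(P),cv2.minAreaRect(P[:,:2].astype(np.float32)))
```

```text
offcut 194 [ 0.4802042  -0.00417384  0.15745995] ((0.48024144768714905, -0.004029257223010063), (0.0415504015982151, 0.03531395643949509), 0.9364156126976013)
fence 759 ((0.562468945980072, 0.06850603967905045), (0.2626335322856903, 0.0344574935734272), 89.985595703125)
stop 274 ((0.5476261377334595, 0.2260124683380127), (0.04616472125053406, 0.09685301780700684), 88.5479507446289)
bed 8804 ((0.37575963139533997, 0.09979303926229477), (0.32524168491363525, 0.3088224530220032), 89.79042053222656)
```

The pine offcut is at scene (250,204) and top (262,217), standing at about x 0.480, y -0.004. The fence face is near x 0.546 and the stop's face near y 0.218 (top (187,195)). The turquoise and purple blocks to its right are look-alikes. I'll go above it on its right side with the fingers shut.

carry_out:
  moves:
    - [[-0.037,0.0295,0,0.046],[-0.074,0.059,0,0.092],[-0.111,0.0885,0,0.138],[-0.148,0.118,0,0.184],[-0.185,0.1475,0,0.23],[-0.222,0.177,0,0.276],[-0.259,0.2065,0,0.322],[-0.296,0.236,0,0.368],[-0.333,0.2655,0,0.414],[-0.37,0.295,0,0.459]]
  hand: 0
  force: 40

```text
t: 1.9
ee_pos: [0.4674, -0.1071, 0.2318]
tool_rot: [0.001, 3.14, 0.0]
ft_force: [0.7, -0.6, -0.7]
width: 0.0002
gripper_force: 0.0
```

Run:
```python
from h import *
from scipy.spatial.transform import Rotation as Ro
s=sensors.get_state();print(s["t"],s["ee_pos"],np.round(Ro.from_rotvec(s["tool_rot"]).as_matrix(),3).tolist(),s["ft_force"],s["width"])
c=camera("wrist");cv2.imwrite("pics/w1.png",c["img"][:,:,::-1])
K=c["intrinsics"];v,u=np.mgrid[:384,:512]
a=(u-K[0,2])/K[0,0];b=(v-K[1,2])/K[1,1];r=np.hypot(a,b)+1e-9;z=c["range_z"]
d=np.stack([np.sin(r)*a/r,np.sin(r)*b/r,np.cos(r)],-1);W=(d/d[...,2:]*z[...,None]-c["t"])@c["R"]
ok=(z>0)&(W[...,0]>.43)&(W[...,0]<.53)&(W[...,1]>-.05)&(W[...,1]<.05)
P=W[ok&(W[...,2]>.15)&(W[...,2]<.165)];print(len(P),P.mean(0) if len(P) else 0,cv2.minAreaRect(P[:,:2].astype(np.float32)) if len(P) else 0)
```

```text
1.9 [ 0.46737109 -0.10713425  0.23177863] [[-1.0, 0.001, 0.001], [0.001, 1.0, 0.0], [-0.001, 0.0, -1.0]] [ 0.7422727  -0.55295973 -0.7009401 ] 0.00019178616459092763
2113 [ 0.48027206 -0.00864262  0.15735447] ((0.48213911056518555, -0.006285758689045906), (0.039225172251462936, 0.04385651275515556), 89.19417572021484)
```

View pics/w1.png

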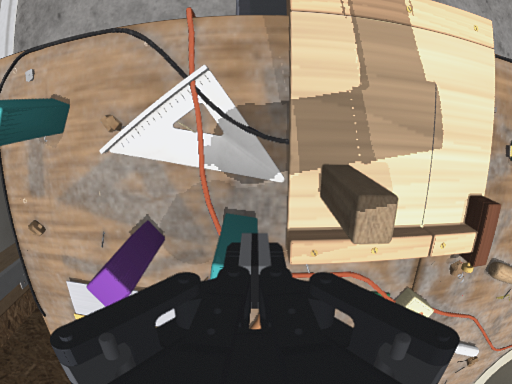

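The picture shows the offcut upright at wrist (355,205), nearly square to the fence, with its right face about 80 mm left of the fingers. The top's centre measures (0.482, -0.005). I'll lower beside it and begin the push.

carry_out:
  moves:
    - [[-0.014,0.0,0.03,0],[-0.014,0.02,0.06,0],[-0.014,0.035,0.085,0],[-0.014,0.05,0.092,0],[-0.014,0.056,0.092,0],[-0.014,0.062,0.092,0],[-0.014,0.068,0.092,0],[-0.014,0.074,0.092,0],[-0.014,0.08,0.092,0]]

```text
t: 2.85
ee_pos: [0.4811, -0.0288, 0.1399]
tool_rot: [-0.0, 3.141, 0.0]
ft_force: [-0.8, -0.5, 0.6]
width: -0.0002
gripper_force: 0.1
```

carry_out:
  moves:
    - [[0,0.005,0,0],[0,0.01,0,0],[0,0.015,0,0],[0,0.02,0,0],[0,0.024,0,0],[0,0.028,0,0]]

```text
t: 3.45
ee_pos: [0.4808, -0.0007, 0.1392]
tool_rot: [0.001, -3.141, -0.0]
ft_force: [-0.9, -0.3, -0.2]
width: -0.0002
gripper_force: 0.0
```

```bash
cat >> h.py <<'E'
def wcloud(c):
    K=c["intrinsics"];v,u=np.mgrid[:384,:512]
    a=(u-K[0,2])/K[0,0];b=(v-K[1,2])/K[1,1];r=np.hypot(a,b)+1e-9;z=c["range_z"]
    d=np.stack([np.sin(r)*a/r,np.sin(r)*b/r,np.cos(r)],-1);W=(d/d[...,2:]*z[...,None]-c["t"])@c["R"]
    W[z<=0]=np.nan;return W
E
python3 - <<'E'
from h import *
c=camera("wrist");cv2.imwrite("pics/w2.png",c["img"][:,:,::-1])
s=sensors.get_state();print(s["t"],s["ee_pos"],s["ft_force"])
E
```

```text
3.5 [ 4.80850094e-01 -3.69781586e-04  1.39220194e-01] [-0.3299715   0.61816433 -0.96290214]
```

View pics/w2.png

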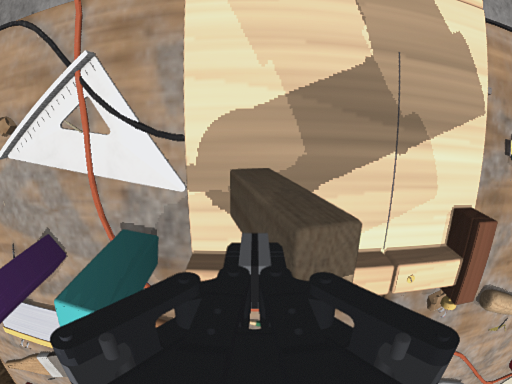

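The offcut (230–360, 170–260) is leaning left but hasn't tipped over, so I'll push further.

carry_out:
  moves:
    - [[0,0.005,0,0],[0,0.01,0,0],[0,0.015,0,0],[0,0.02,0,0],[0,0.022,0,0],[0,0.022,0,0],[0,0.022,0,0],[0,0.022,0,0]]

```text
t: 4.3
ee_pos: [0.4808, 0.0208, 0.1393]
tool_rot: [0.001, -3.142, -0.0]
ft_force: [-0.4, -0.1, 0.3]
width: 0.0003
gripper_force: 0.0
```

carry_out:
  moves:
    - [[0,-0.02,-0.01,0],[0,-0.05,-0.02,0],[0,-0.09,-0.03,0],[0,-0.09,-0.03,0]]

```text
t: 4.7
ee_pos: [0.4812, -0.0724, 0.1711]
tool_rot: [0.005, 3.139, -0.001]
ft_force: [0.1, -0.1, 0.7]
width: 0.0003
gripper_force: 0.0
```

```bash
cat > m.py <<'E'
from h import *
s=sensors.get_state();print(s["t"],s["ee_pos"],s["ft_force"])
def cmp(W,n):
    with np.errstate(invalid='ignore'):
        m=(W[...,0]>.4)&(W[...,0]<.535)&(W[...,1]>-.05)&(W[...,1]<.213)&(W[...,2]>.05)&(W[...,2]<.065)
    P=W[m]
    if len(P): print(n,len(P),P.mean(0),cv2.minAreaRect(P[:,:2].astype(np.float32)))
cmp(cloud(camera("top")),"top")
c=camera("wrist");cmp(wcloud(c),"wrist")
import sys;cv2.imwrite(sys.argv[1],c["img"][:,:,::-1])
E
python3 m.py pics/w3.png
```

```text
4.7 [ 0.4812241  -0.07243381  0.17107856] [ 0.08396597 -0.05669652  0.68203953]
wrist 4982 [0.4821481  0.07962316 0.05585682] ((0.48327288031578064, 0.08749230206012726), (0.13991834223270416, 0.04443759471178055), 89.35641479492188)
```

View pics/w3.png

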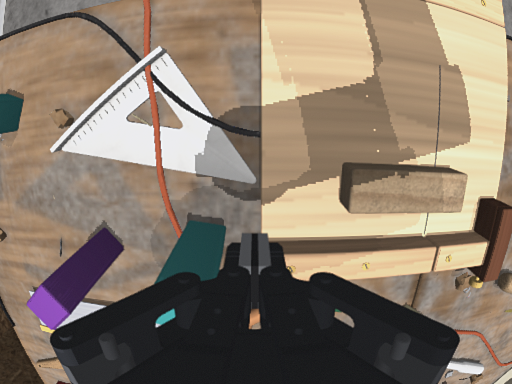

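The offcut (345–465, 165–212) has toppled correctly and lies flat along the fence, centred at (0.483, 0.0875). Next I'll move to the robot side at its middle and push it to the fence.

carry_out:
  moves:
    - [[0.02,0.04,0,0],[0.04,0.08,0,0],[0.056,0.12,0.01,0],[0.056,0.16,0.04,0],[0.056,0.16,0.08,0],[0.056,0.16,0.115,0],[0.056,0.16,0.137,0],[0.056,0.16,0.137,0]]

```text
t: 5.6
ee_pos: [0.4221, 0.0905, 0.0285]
tool_rot: [0.003, -3.135, 0.005]
ft_force: [-0.9, 0.5, -0.8]
width: 0.0
gripper_force: 0.0
```

carry_out:
  moves:
    - [[-0.01,0,0,0],[-0.018,0,0,0],[-0.024,0,0,0],[-0.03,0,0,0],[-0.036,0,0,0],[-0.042,0,0,0],[-0.048,0,0,0],[-0.054,0,0,0],[-0.058,0,0,0]]

```text
t: 6.5
ee_pos: [0.4832, 0.0909, 0.0322]
tool_rot: [0.001, -3.141, 0.0]
ft_force: [-0.5, 0.4, -0.3]
width: 0.0
gripper_force: 0.3
```

```bash
sed -i 's/<.535/<.56/' m.py; python3 m.py pics/w4.png
```

```text
6.5 [0.48324046 0.09085948 0.03221964] [-0.52059078  0.43236087 -0.32823073]
top 369 [0.53847583 0.04566292 0.05493119] ((0.5271768569946289, 0.08118624985218048), (0.06512802839279175, 0.26253703236579895), 0.16157732903957367)
wrist 2125 [0.49310868 0.08467151 0.05577289] ((0.5063079595565796, 0.051354385912418365), (0.056199826300144196, 0.21251000463962555), 8.002532005310059)
```

View pics/w4.png

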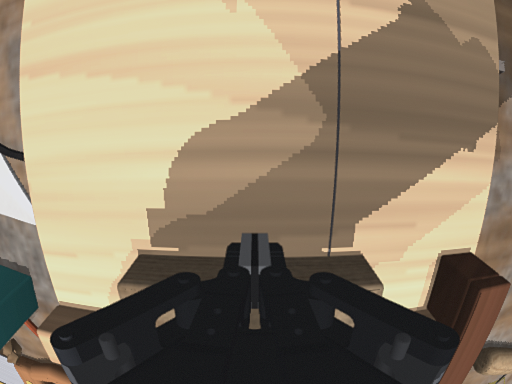

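The offcut (120–380, 250–300) moves square in front of the fingers but isn't at the fence yet. I'll creep on until there's force.

carry_out:
  moves:
    - [[-0.003,0,0,0],[-0.006,0,0,0],[-0.009,0,0,0],[-0.009,0,0,0]]

```text
t: 7.0
ee_pos: [0.4911, 0.0908, 0.0321]
tool_rot: [0.001, -3.139, 0.001]
ft_force: [-4.3, 0.1, 1.6]
width: 0.0002
gripper_force: 2.2
```

carry_out:
  moves:
    - [[0.02,0,-0.01,0],[0.02,-0.02,-0.045,0],[0.0,-0.06,-0.05,0],[-0.027,-0.1,-0.05,0],[-0.027,-0.105,-0.04,0],[-0.027,-0.105,-0.01,0],[-0.027,-0.105,0,0],[-0.027,-0.105,0,0]]

```text
t: 7.8
ee_pos: [0.5175, -0.0142, 0.0304]
tool_rot: [0.002, -3.138, 0.002]
ft_force: [-1.0, -0.2, 0.5]
width: 0.0001
gripper_force: 0.0
```

```bash
python3 m.py pics/w5.png
```

```text
7.8 [ 0.51753401 -0.01422318  0.03044905] [-0.96401358 -0.24147395  0.48506648]
top 66 [0.55415496 0.18639862 0.05459553] ((0.5540717840194702, 0.18058103322982788), (0.013294144533574581, 0.06451334804296494), 2.746136426925659)
wrist 14437 [0.52339137 0.07381163 0.05551725] ((0.5312155485153198, 0.07042930275201797), (0.057630106806755066, 0.1972428411245346), 0.06324581056833267)
```

View pics/w5.png

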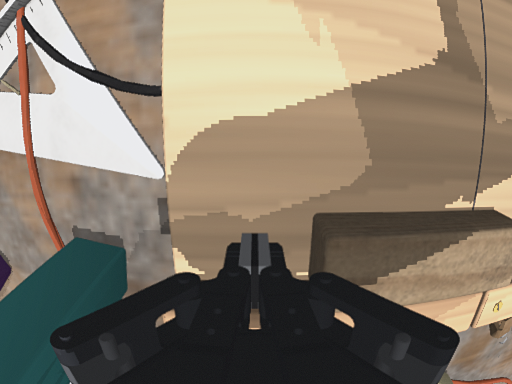

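The offcut lies along the fence, with its right end at column 312 just left of the fingers. I'll slide it to the stop.

carry_out:
  moves:
    - [[0,0.008,0,0],[0,0.016,0,0],[0,0.024,0,0],[0,0.031,0,0],[0,0.038,0,0],[0,0.045,0,0],[0,0.052,0,0],[0,0.059,0,0],[0,0.066,0,0],[0,0.072,0,0]]

```text
t: 8.9
ee_pos: [0.5188, 0.0585, 0.0323]
tool_rot: [0.001, -3.141, -0.0]
ft_force: [0.5, -1.0, -0.2]
width: 0.0001
gripper_force: 0.3
```

carry_out:
  moves:
    - [[0,0.002,0,0],[0,0.004,0,0],[0,0.006,0,0],[0,0.008,0,0]]

```text
t: 9.3
ee_pos: [0.5187, 0.065, 0.0323]
tool_rot: [0.001, -3.141, 0.003]
ft_force: [0.5, -9.6, 0.7]
width: 0.0001
gripper_force: 5.0
```

It has butted against the stop (9.6 N). Now I'll go round to the front face and press at its middle.

carry_out:
  moves:
    - [[0,-0.015,0,0],[0.03,-0.02,0,0],[0.055,-0.015,0,0],[0.058,0.02,0,0],[0.058,0.055,0,0],[0.055,0.074,0,0],[0.045,0.074,0,0],[0.037,0.074,0,0],[0.033,0.074,0,0],[0.03,0.074,0,0]]

```text
t: 10.3
ee_pos: [0.4892, 0.1389, 0.032]
tool_rot: [-0.001, -3.141, 0.001]
ft_force: [0.3, 0.2, 0.8]
width: -0.0001
gripper_force: 0.0
```

carry_out:
  moves:
    - [[-0.002,0,0,0],[-0.004,0,0,0],[-0.006,0,0,0],[-0.006,0,0,0],[-0.006,0,0,0]]

```text
t: 10.8
ee_pos: [0.4911, 0.1391, 0.0321]
tool_rot: [0.001, -3.133, 0.003]
ft_force: [-20.5, 0.5, 12.5]
width: 0.0
gripper_force: 10.5
```

```bash
python3 m.py pics/w6.png
```

```text
10.8 [0.49112815 0.13908311 0.03207912] [-20.48846692   0.52518458  12.54729988]
top 385 [0.54332703 0.06093276 0.05492726] ((0.5315694808959961, 0.04139087721705437), (0.05669679492712021, 0.18265174329280853), 0.06037108972668648)
wrist 2821 [0.5144274  0.10642571 0.05507968] ((0.5180181860923767, 0.07986459881067276), (0.05715059116482735, 0.2674410939216614), 8.722579956054688)
```

View pics/w6.png

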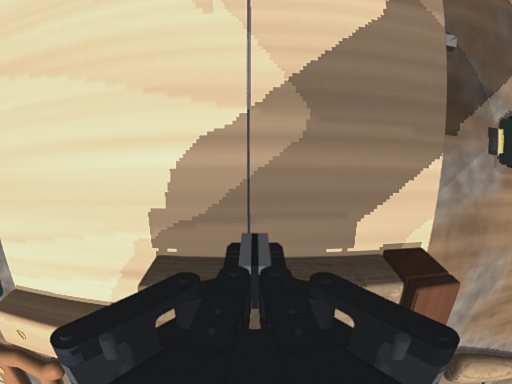

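The offcut sits flat against the fence (140–390, 255–290), with its left end touching the stop at column 388. The fingers press it with about 20 N, so I'll hand in.

```bash
python3 -c "
from workcell import workorder
print(workorder.finish_job())"
```

```text
the job is handed in; nothing more can be done
None
```

I toppled the offcut towards the stop, pushed it flat against the fence, slid it until it butted the stop, and handed the job in at about 11 s with the fingers pressing it at about 20 N; no verdict came back.

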